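# Close and latch the valve box

## Robot

A 6-joint arm with a two-finger parallel gripper is mounted at the origin on the work surface. World frame = base frame: x ahead of the robot, y to its left, z up, the work surface at z = 0. Lengths are in mm, angles in rad, forces in N, time in s.
With the tool pointing down it reaches from about 375 to 825 mm from the base axis. Payload 5.5 kg.
Tool frame: the origin (TCP) lies between the finger pads; the fingertips stand 17 mm ahead of it and the grasp point (between the pads) lies 2 mm behind it; z points along the fingers, x is the direction in which the jaws open and shut, and the axes are right-handed (so a half turn about z gives the same grasp; the last joint's range is limited). The gripper opens to 85 mm and grips with 20 to 120 N. Pads are 22 mm wide; open, the fingers measure 114 mm over their backs; the gripper's body (76 mm by 85 mm) begins 54 mm behind the grasp point. The pads swing forward as they close: fully open they stand 13 mm farther back than shut.
Start: joints at [0, 0.314, -0.047, 1.21, 0, 1.571], TCP at [599.996, -0, 209.699] pointing down, gripper open.
Joint ranges: [-2.67, 2.67], [-0.69, 1.73], [-1.03, 1.25], [-2.08, 2.16], [-1.42, 1.45], [-3.14, 3.14]. Speed limits (rad/s): [2.39, 2.39, 3.01, 3.14, 3.14, 3.14].

## Interface

Orientations are given as [roll, pitch, yaw] about the fixed x, y, z axes, in that order (R = Rz(yaw) Ry(pitch) Rx(roll)).
In Python, from cell import ctrl gives the robot as it stands.
- The arm moves only by the tool drive_tool, never from a script. Its argument "deltas" is a list of rows, each a list of 7 numbers: the turn, a rotation vector about the tool's x, y, z in degrees, then the shift along the tool's x, y, z in cm, then the finger opening in cm, from 0 to 8.54. In form: [[ax, ay, az, x, y, z, hand], ...]. A call has 1 to 5 rows; each row shifts and turns the commanded pose from where the row before left it, along the tool's axes as they then stand; what a row does not reach is not made up. A row lasts 1/10 s, in which the tool goes at most 50 mm and 8.59 degrees, less where a joint would pass 70% of its speed; a pose out of reach is approached as far as the arm can. A call is refused whole if a number of a shift passes 5 or a number of a turn 8.59, either way. A call with a gripper value outside its range is refused whole. The fingers move at their own pace and stop on an object; the grip force is fixed at half the most. Time passes only in rows, so rows that do not move let the fingers close. It gives the time, the measured TCP pose, the force and the opening at its end, in the units of the state.
- ctrl.get_obs(): the state, without advancing time (a new reading comes with each control period).
- ctrl.snapshot(name): name is "scene" or "side" or "wrist"; returns a dict with "pixels" (480x640x3 uint8, red, green, blue), "fx", "fy", "cx", "cy" (pixels), "R" (3x3) and "t" (3): a world point X has camera coordinates R X + t. Camera axes: x right, y down, z forward; pixel columns grow to the right and rows downward; lengths in mm; the calibration is good to about 2 mm. A picture is of the moment at which its call begins. There is no depth.
- ctrl.sign_off(): hands the job in, once; it reports no verdict.
The state is a dict: "t": time; "qpos": joint angles; "dq": joint speeds; "joint_torque": joint torques, N m; "eef_pos": TCP position; "ee_rot": TCP orientation; "ft_force": force on the tool from outside, world axes, zero at the start; "moment": the same for the moment, N m; "opening": opening from 0.0 (shut) to 1.0 (fully open).
Only numpy, scipy, OpenCV 4.12 (cv2) and the standard library are available. Lean on these libraries where they do the work, as an engineer would, in place of code of your own. Each camera call takes 0.05 s, during which the arm holds its last target. There are 200 camera calls.

## Task

The valve box of the assembly jig has been left open: swing its door down onto the gasket without slamming it, then turn its T-handle latch clockwise half a turn to its stop so that the door is drawn tight, leaning on the door while the catch goes under the lip. Leave the other things on the bench where they are, and let go of the handle.

Things in the scene. Friction and masses are not known exactly. Their poses are not given: they have to be found in the camera images.
- valve_box: valve box: grey sheet-steel box, 220 deep (x) x 250 wide (y) x 115 mm high, screwed to the table, open at the top; its door is its top. Origin: centre of its underside. x points from its front (latch side, nearer the robot) to its hinge side, y to its left, z up
- door (a joint): door angle (rad), grows as it opens upward. 0 = drawn tight (some boxes end up to 0.006 either side); 0.039 = resting on the free gasket. The stiff hinge stays where it is left; 3 to 7 N at the front edge moves it. Below 0.039 the rubber gasket pushes back about 3.5 N per mm at the latch and lifts the door again when let go
- door_hinge (a point): midpoint of the door's hinge axis, at the far side of the box, 121 mm above the table; the axis runs along the box's y. Its axes turn with the door: x from front edge to hinge, z out of the door's outer face
- door_front (a point): middle of the door's front edge on its outer face, 242 mm from the hinge axis; axes as door_hinge. The door is a grey plate 238 x 266 x 3 mm with a folded 14 mm rim; its outer face lies 3 mm above the hinge axis when closed
- latch (a joint): angle of the T-handle (rad): starts at 0 to 0.2, 0 = released, 3.14 (half a turn, firm stop) = home. Grows clockwise seen from outside the door (from above when closed). It stays where it is left; friction 0.12 N m. The first quarter turn swings a catch under the lip of the box, the second draws it up by 4 mm and so pulls the door down
- latch_grip (a point): centre of the dark steel T-handle's bar, on its turning axis, square to the door 180 mm from the hinge axis, on the door's centre line. Bar 84 long x 14 wide x 18 mm high, its centre 35 mm above the door's face; neck 13 mm thick. y runs along the bar, z out of the door. Its -y end has a small rib, which points to the box's right when released, front at a quarter turn, left when home
- lip (a point): middle of the inner edge of the steel lip inside the box's front wall, underside, 88 mm above the table. The catch, a flat bar reaching 38 mm from the shaft, butts against this edge at a handle angle of about 0.4 (turn back then) unless the door is held pressed down so that the gasket gives 3 to 4.3 mm (lip heights differ): 10 to 16 N down on the handle. Past 1.2 the catch holds the door by itself
- key_stand: bystander, not to be moved: hex-key stand: square steel foot 64 mm, post, 130 mm tall with two L-keys in it; origin under the foot's centre; stands to the right of the box
- palm_valve: bystander, not to be moved: white block 80 x 60 x 42 mm with a black mushroom button on top, 70 mm tall in all; origin under its centre; to the left of the box
- spare_cylinder: bystander, not to be moved: spare compact pneumatic cylinder, aluminium, 50 x 50 x 62 mm with a short rod on top; origin under its centre; to the left of the box
- spanner: bystander, not to be moved: steel combination spanner, 162 mm long, lying flat on the table between the robot and the box
- bushing: bystander, not to be moved: black flanged bushing standing on the table, 68 mm across its foot, 52 mm high; origin under its centre; in front of the box, to the right
- clamp_bar: bystander, not to be moved: steel stepped clamp bar 130 x 36 x 28 mm lying on the table, right of the box

How it is judged (in metres and radians):
On the way:
1. the door is down on the gasket, the T-handle not yet turned (value of joint door below 0.05 rad and value of joint latch below 0.8 rad), for 0.1 s.
At the end, for the whole second after the job is handed in: The T-handle is turned home (latch above 3.0 of 3.14 rad) and the door is drawn down on its gasket (door below 0.0095 rad), both at rest with the handle let go (value of joint latch above 3 rad and value of joint door below 0.0095 rad and velocity of joint latch below 0.05 rad/s and velocity of joint door below 0.02 rad/s); the robot touches nothing.
It fails at once if the door is slammed (it swings shut faster than 2 rad/s) (velocity of joint door below -2 rad/s).
It fails at once if a bystander is moved by more than 30 mm (distance of any of key_stand, palm_valve, spare_cylinder, spanner, bushing, clamp_bar from where it was at the start of the episode above 0.03 m).
It also fails if it takes over 53 s, if anything falls off the work surface, if the arm or the gripper's body presses on something with over 40 N, if the wrist force passes 120 N, or if a joint passes its speed limit or range.

## Working session

There is one attempt and no reset: what is moved stays moved. The work goes in short steps, Python scripts to look and compute and a tool call to move; the robot and the scene stay as the last step left them, time stands still between calls to the robot, and variables do not carry over. Pictures are saved under pics/ and viewed, on a budget of 10 in all, crops included, one or two more only if the job needs it, and the job is handed in when it is done.

Besides the shell and the picture viewer there is one more tool, called after ">>>" as name([rows], argument=value, ...), one row to a line, values as JSON. drive_tool: Moves the arm, as the interface text tells. Its arguments: {"type":"object","properties":{"deltas":{"type":"array"}},"required":["deltas"]}

```bash
mkdir -p pics
python3 - <<'E'
from cell import ctrl
import cv2,pickle
d={}
for n in("scene","side"):
    s=ctrl.snapshot(n);d[n]=s
    cv2.imwrite(f"pics/{n}0.png",s["pixels"][:,:,::-1]);print(n,s["fx"],s["fy"],s["cx"],s["cy"],s["R"],s["t"])
pickle.dump(d,open("s0.pkl","wb"))
print(ctrl.get_obs())
E
```

```text
scene 533.1311671262932 533.1311671262932 328.6782052428935 247.01222386373254 [[ 0.99957338  0.02436139 -0.0161116 ]
 [ 0.0100362  -0.80452916 -0.59382835]
 [-0.02742874  0.59341331 -0.80443042]] [-580.19368509  110.97056932 1085.61253266]
side 440.83097693867734 440.83097693867734 318.7061372074478 242.75212356936018 [[ 0.79699049 -0.60366938  0.01973423]
 [-0.33326962 -0.46677628 -0.81917719]
 [ 0.50372366  0.64629961 -0.57320092]] [-410.04903879  309.39092573  678.63655879]
{'t': 0.1, 'qpos': array([-5.59569063e-06,  3.14154077e-01, -4.79711345e-02,  1.21018982e+00,
       -1.63776040e-06,  1.57080692e+00]), 'dq': array([-7.03828632e-04, -3.36299104e-03,  1.53488233e-03,  2.14251176e-06,
       -4.98584888e-04,  1.14329880e-03]), 'joint_torque': array([ 9.99693766e-04, -5.40766132e+01,  3.40542591e+01,  1.10156229e-02,
        1.53784813e-04, -8.18082242e-06]), 'eef_pos': array([ 5.99455422e+02, -3.93167763e-03,  2.08925023e+02]), 'ee_rot': array([ 3.14159100e+00,  1.51869965e-03, -1.61911858e-05]), 'ft_force': array([ 0.63583801,  0.07003776, -0.49692226]), 'moment': array([-0.01303914,  0.02781354,  0.00764289]), 'opening': 1.0014776872953781}
```

View pics/scene0.png

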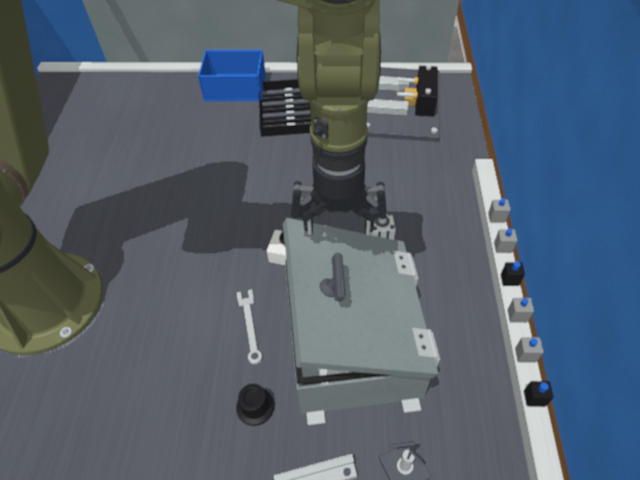

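View pics/side0.png

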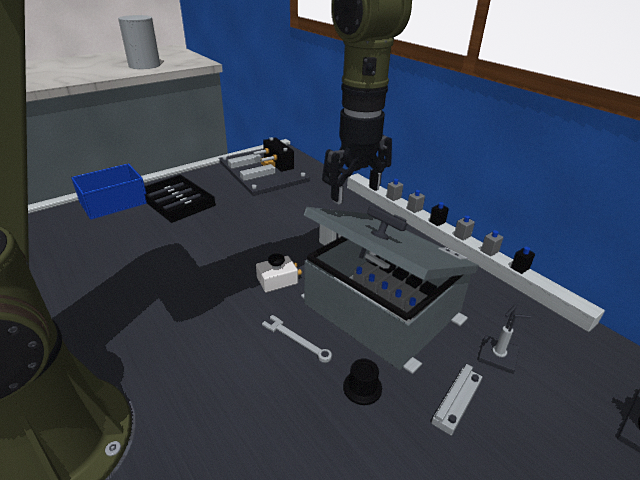

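The scene view shows the door part open: front corners near (287,221) and (298,372), right hinge corner near (437,374), handle bar from (338,256) to (340,297). In the side view the front corners are near (306,208) and (424,277), the hinge corner is near (476,263), and the bar runs from (370,210) to (404,228).

```bash
cat > h.py <<'E'
import numpy as np
def ray(s,p):
    R=np.array(s["R"]);d=R.T@np.array([(p[0]-s["cx"])/s["fx"],(p[1]-s["cy"])/s["fy"],1]);return -R.T@np.array(s["t"]),d/np.linalg.norm(d)
def plane(s,p,z):
    c,d=ray(s,p);return c+d*(z-c[2])/d[2]
def tri(obs):
    A=0;b=0
    L=[ray(s,p) for s,p in obs]
    for c,d in L:
        M=np.eye(3)-np.outer(d,d);A=A+M;b=b+M@c
    X=np.linalg.solve(A,b);return X,[np.linalg.norm((np.eye(3)-np.outer(d,d))@(X-c)) for c,d in L]
def proj(s,X):
    c=np.array(s["R"])@X+s["t"];return c[0]/c[2]*s["fx"]+s["cx"],c[1]/c[2]*s["fy"]+s["cy"]
E
python3 - <<'E'
import pickle,cv2,numpy as np
from h import *
np.set_printoptions(precision=1,suppress=True)
d=pickle.load(open("s0.pkl","rb"));a,b=d["scene"],d["side"]
P={}
for n,p,q in[("FL",(287,221),(306,208)),("FR",(298,372),(424,277)),("HR",(437,374),(476,263)),("h1",(338,256),(370,210)),("h2",(340,297),(404,228))]:
    P[n],e=tri([(a,p),(b,q)]);print(n,P[n],e)
print("tabs",plane(a,(411,405),2),plane(a,(316,417),2),plane(b,(459,320),2),plane(b,(412,366),2))
v=P["FR"]-P["FL"];print("yaw of box",np.arctan2(v[0],-v[1]),np.linalg.norm(v))
u=P["HR"]-P["FR"];print("door",np.linalg.norm(u),"pitch",np.arctan2(-u[2],np.hypot(*u[:2])))
w=np.vstack([cv2.resize(a["pixels"][200:440,250:460],None,fx=2.5,fy=2.5)]);cv2.imwrite("pics/c1.png",w[:,:,::-1])
w=cv2.resize(b["pixels"][190:380,290:490],None,fx=3,fy=3);cv2.imwrite("pics/c2.png",w[:,:,::-1])
E
```

```text
FL [510.5  37.6 225.3] [np.float64(3.6389106910189817), np.float64(3.6389106910188747)]
FR [ 544.6 -229.7  217.6] [np.float64(5.970438036972497), np.float64(5.9704380369726175)]
HR [ 758.8 -191.1  125.6] [np.float64(4.713255399103126), np.float64(4.713255399103149)]
h1 [599.7 -40.4 230. ] [np.float64(1.6083812542809468), np.float64(1.6083812542808287)]
h2 [ 604.4 -120.8  232.4] [np.float64(0.24831287215321443), np.float64(0.24831287215325154)]
tabs [ 731.2 -202.1    2. ] [ 563.8 -226.7    2. ] [ 726.1 -201.8    2. ] [ 558.8 -226.4    2. ]
yaw of box 0.12671947418019144 269.6189981092588
door 236.3454787382464 pitch 0.4000325156710534
```

View pics/c1.png

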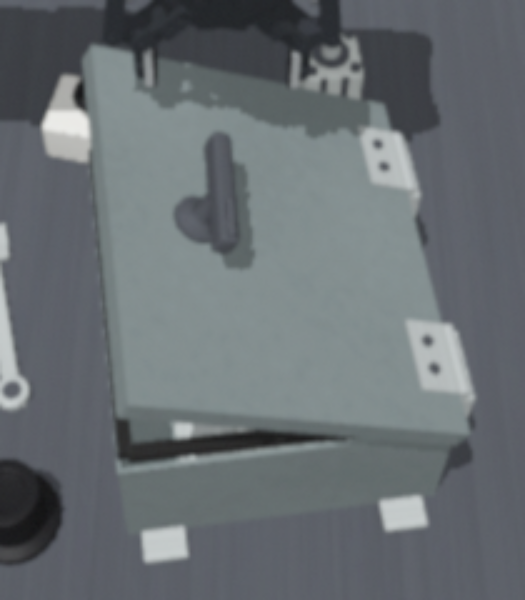

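View pics/c2.png

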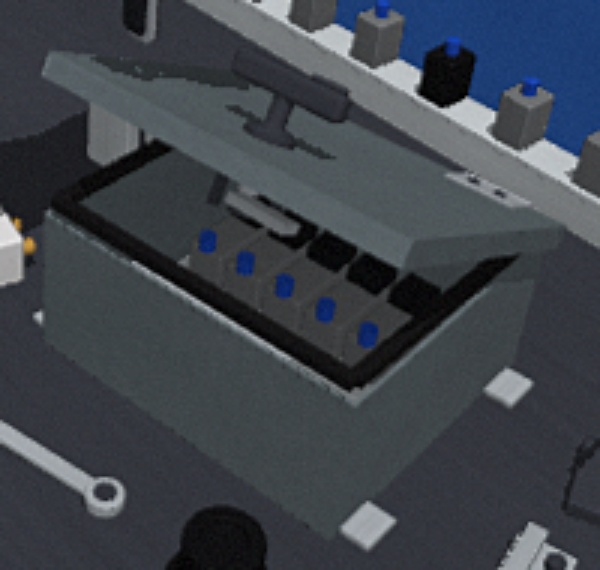

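The crops give sharper corners for the door's outer face. Scene: FL (286,219), FR (300,362), HR (436,374). Side: FL (306,208), FR (428,270), HR (477,266).

Run:
```python
import pickle,numpy as np
from h import *
np.set_printoptions(precision=1,suppress=True)
d=pickle.load(open("s0.pkl","rb"));a,b=d["scene"],d["side"]
P={}
for n,p,q in[("FL",(286,219),(305.7,208)),("FR",(300,362),(428,270)),("HR",(436,374),(477,266)),("HL",(403,241),(404,216)),("h1",(338,256),(370,210)),("h2",(340,297),(404,228))]:
    P[n],e=tri([(a,p),(b,q)]);print(n,P[n],e[0])
v=P["FR"]-P["FL"];print("yaw",np.arctan2(v[0],-v[1]),np.linalg.norm(v))
psi=.14;X=np.array([np.cos(psi),np.sin(psi),0]);Y=np.array([-np.sin(psi),np.cos(psi),0])
for n in P: print(n,P[n]@X,P[n]@Y,P[n][2])
g=(P["h1"]+P["h2"])/2
F=(P["FL"]+P["FR"])/2
for th in(.36,.4,.44):
    # hinge from F: F = H -242*(cos X - sin z)+3*(sin X+cos z)
    H=F@X+242*np.cos(th)-3*np.sin(th);zF=121+242*np.sin(th)+3*np.cos(th)
    gx=H-180*np.cos(th)+38*np.sin(th);gz=121+180*np.sin(th)+38*np.cos(th)
    print(th,"H",H,"zF",zF,F[2],"grip",gx,gz,"meas",g@X,g[2],"closed grip",(H-180)*X+g@Y*Y)
```

```text
FL [509.4  39.  226.4] 1.9371208965994142
FR [ 549.1 -225.9  231.2] 0.9382000568316186
HR [ 758.4 -192.3  121.3] 1.958194804308403
HL [716.9  -1.2 178.4] 24.053754723826952
h1 [599.7 -40.4 230. ] 1.6083812542809468
h2 [ 604.4 -120.8  232.4] 0.24831287215321443
yaw 0.14877470981519175 267.9298006424563
FL 509.84734732289115 -32.42008246629288 226.41595660600447
FR 512.1979553496853 -300.2976245409989 231.15675466380512
HR 724.1921253733489 -296.20713879473493 121.2726478476419
HL 709.7067774446465 -101.18277696303463 178.42909749652
h1 588.193095427815 -123.7353114552692 229.97465409689573
h2 581.6445958790104 -203.94277037912684 232.35547731156908
0.36 H 736.4528599665232 zF 209.05805492360557 228.7863556349048 grip 581.3778525689484 219.9734412892777 meas 584.9188456534127 231.1650657042324 closed grip [573.9 -84.6   0. ]
0.4 H 732.7511568580604 zF 218.0024218207021 228.7863556349048 grip 581.7580749452699 226.09561938766674 meas 584.9188456534127 231.1650657042324 closed grip [570.2 -85.1   0. ]
0.44 H 728.6947354403214 zF 226.7916055356318 228.7863556349048 grip 582.0251357332361 232.04966691423854 meas 584.9188456534127 231.1650657042324 closed grip [566.2 -85.7   0. ]
```

>>> drive_tool([
  [0,0,0,0,0,-3,8.5],
  [0,0,0,0,0,-3,4],
  [0,0,0,-1.8,3,0,0],
  [0,0,0,-1.8,3,0,0],
  [0,0,0,-1.7,2.9,0,0],
])

```text
t: 0.6
eef_pos: [546.2, -89.7, 269.5]
ee_rot: [3.141, 0.0, 0.001]
ft_force: [0.6, 0.1, 0.6]
opening: 0.328
```

>>> drive_tool([
  [0,0,0,0,0,0,0],
  [0,0,0,0,0,0,0],
  [0,0,0,0,0,0,0],
  [0,0,0,0,0,0,0],
  [0,0,0,0,0,0,0],
])

```text
t: 1.1
eef_pos: [547.3, -88.2, 269.5]
ee_rot: [-3.141, 0.0, 0.001]
ft_force: [0.8, 0.6, 0.1]
opening: -0.003
```

Run:
```python
from cell import ctrl
import cv2
s=ctrl.snapshot("side");w=cv2.resize(s["pixels"][120:340,240:500],None,fx=2.5,fy=2.5);cv2.imwrite("pics/c3.png",w[:,:,::-1])
o=ctrl.get_obs();print(o["eef_pos"],o["ft_force"],o["opening"],o["qpos"])
```

```text
[547.28197644 -88.35297523 269.47140466] [-1.28252902 -0.65028765  0.05879674] 0.0006192155600456947 [-1.60095714e-01  2.10524391e-01 -4.64786617e-02  1.31411252e+00
  5.83719981e-05  1.40961474e+00]
```

View pics/c3.png

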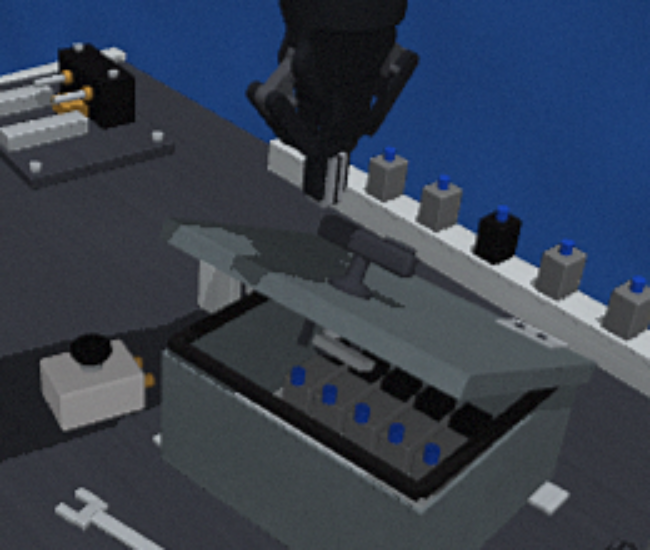

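The fingers are closed and hang just ahead of the handle, tip near (325,200) in the crop, above the door's front part. I'll push down from here.

>>> drive_tool([
  [0,0,0,0,0,1,0],
  [0,0,0,0,0,1,0],
  [0,0,0,0,0,0.5,0],
  [0,0,0,0,0,0.5,0],
  [0,0,0,0,0,0.5,0],
])

```text
t: 1.65
eef_pos: [546.9, -89.0, 234.1]
ee_rot: [-3.142, 0.0, -0.0]
ft_force: [-0.6, 0.4, -0.0]
opening: -0.003
```

>>> drive_tool([
  [0,0,0,-0.2,0,0.7,0],
  [0,0,0,-0.2,0.05,0.7,0],
  [0,0,0,-0.2,0,0.7,0],
  [0,0,0,-0.2,0.05,0.7,0],
  [0,0,0,-0.2,0,0.7,0],
])

```text
t: 2.15
eef_pos: [536.8, -90.1, 199.2]
ee_rot: [3.141, -0.0, -0.0]
ft_force: [0.4, 0.4, 1.1]
opening: 0.0
```

Run:
```python
from cell import ctrl
import cv2
s=ctrl.snapshot("side");w=cv2.resize(s["pixels"][120:340,240:500],None,fx=2.5,fy=2.5);cv2.imwrite("pics/c4.png",w[:,:,::-1])
for i in range(2):
  o=ctrl.get_obs();print(o["eef_pos"],o["ft_force"],o["moment"])
```

```text
[535.80393908 -89.93652293 197.97949373] [-0.86199053  0.59741356 -1.90432765] [ 0.00069192 -0.00574586 -0.03531123]
[535.80393908 -89.93652293 197.97949373] [-0.86199053  0.59741356 -1.90432765] [ 0.00069192 -0.00574586 -0.03531123]
```

View pics/c4.png

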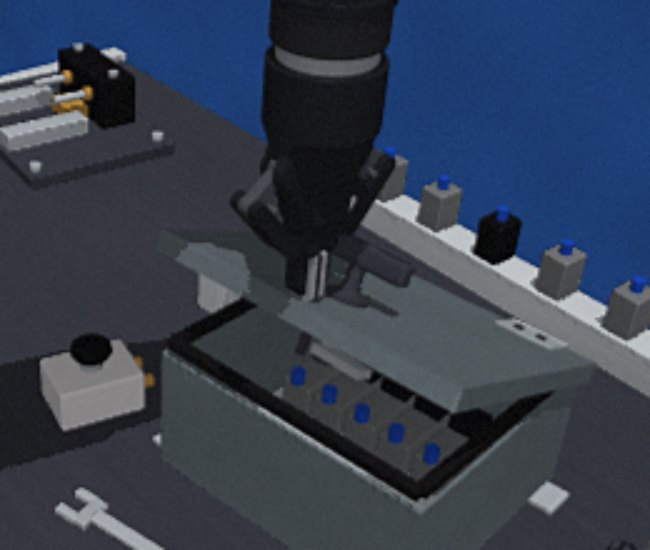

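Run:
```python
import pickle,numpy as np
from h import *
d=pickle.load(open("s0.pkl","rb"));b=d["side"]
f=lambda X:(np.array(proj(b,np.array(X)))-[240,120])*2.5
print(f([536,-90,181]),f([536,-90,210]))
psi=.147;X=np.array([np.cos(psi),np.sin(psi),0]);Y=np.array([-np.sin(psi),np.cos(psi),0])
for th in(.44,.4,.36,.3,.26):
  F=lambda y,r=242:(729-r*np.cos(th)+3*np.sin(th))*X+(-168.5+y)*Y+np.array([0,0,121+r*np.sin(th)+3*np.cos(th)])
  print(th,f(F(133)),f(F(-133)),F(0),f(F(0)))
```

```text
[301.88572192 341.19741069] [304.97380069 307.9408459 ]
0.44 [167.19986323 220.40563497] [467.83992245 378.98273755] [530.49360375 -91.78792927 226.79160554] [302.57451881 291.81102485]
0.4 [163.31373346 232.32088486] [461.9418063  392.90835098] [526.48093107 -92.38207798 218.00242182] [297.83389684 304.6592018 ]
0.36 [159.78815875 244.1650778 ] [456.36939525 406.66108901] [522.81915104 -92.9242707  209.05805492] [293.44282819 317.39408892]
0.3 [155.1876289  261.73134311] [448.64704281 426.88470497] [517.99706342 -93.63826792 195.38189948] [287.52887709 336.21047383]
0.26 [152.5846227  273.26592842] [443.93726424 440.04544474] [515.23689327 -94.046961   186.11266349] [284.0435937 348.5172235]
```

Run:
```python
import pickle,numpy as np
from h import *
from cell import ctrl
import cv2
d=pickle.load(open("s0.pkl","rb"));b=d["side"]
f=lambda s,X,o,k:(np.array(proj(s,np.array(X)))-o)*k
for z in(252,270,285,300):print(z,f(b,[547,-88,z],[240,120],2.5))
for x in(550,650):print("init tips",proj(b,np.array([x,0,205])),proj(d["scene"],np.array([x,0,205])))
s=ctrl.snapshot("side");print(abs(s["R"]-b["R"]).max(),abs(s["t"]-b["t"]).max())
s=ctrl.snapshot("scene");print(abs(s["R"]-d["scene"]["R"]).max())
for z in(181,200,215):print(z,f(s,[536,-90,z],[230,180],3))
cv2.imwrite("pics/c5.png",cv2.resize(s["pixels"][180:380,230:450],None,fx=3,fy=3)[:,:,::-1])
```

```text
252 [319.73136686 250.866973  ]
270 [321.96721093 228.20370513]
285 [323.87843436 208.83090137]
300 [325.83496827 188.9988153 ]
init tips (np.float64(335.71567146742257), np.float64(220.74751209896638)) (np.float64(308.82088465781453), np.float64(243.92492372071231))
init tips (np.float64(374.29197033150353), np.float64(205.4606724148591)) (np.float64(367.78349814203324), np.float64(244.5081637512951))
0.0 0.0
0.0
181 [205.17610228 350.12479184]
200 [202.98340272 331.71885167]
215 [201.19626345 316.71726223]
```

View pics/c5.png

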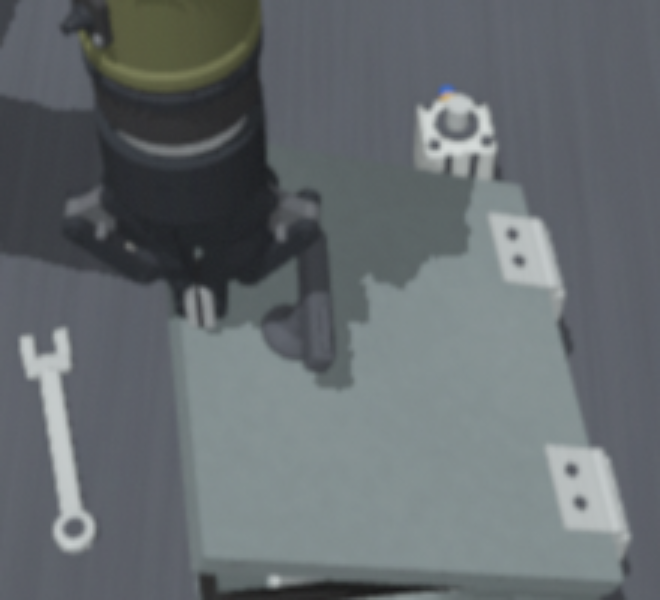

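Run:
```python
import pickle
from h import *
d=pickle.load(open("s0.pkl","rb"))
print(tri([(d["scene"],(297,288.7)),(d["side"],(365.2,240.4))]))
print(tri([(d["scene"],(297,287.7)),(d["side"],(363.5,240.4))]))
```

```text
(array([536.41124317, -97.61982684, 219.33894095]), [np.float64(0.7980052958517556), np.float64(0.7980052958515527)])
(array([536.00310345, -94.2200979 , 217.34927874]), [np.float64(1.0743490812150327), np.float64(1.0743490812149554)])
```

>>> drive_tool([
  [0,0,0,-0.2,0,0.7,0],
  [0,0,0,-0.2,0.05,0.7,0],
  [0,0,0,0,0,0.7,0],
  [0,0,0,0,0,0.7,0],
  [0,0,0,0,0,0.7,0],
])

```text
t: 2.8
eef_pos: [532.9, -90.5, 164.0]
ee_rot: [-3.142, 0.0, -0.0]
ft_force: [0.3, -0.1, 0.6]
opening: -0.001
```

```bash
cat > look.py <<'E'
from cell import ctrl
import cv2,numpy as np,sys,pickle
a=ctrl.snapshot("scene");b=ctrl.snapshot("side");pickle.dump((a,b),open("last.pkl","wb"))
A=cv2.resize(a["pixels"][190:390,270:403],(400,600),interpolation=3);B=cv2.resize(b["pixels"][150:350,325:458],(400,600),interpolation=3)
cv2.imwrite(sys.argv[1],np.hstack([A,B])[:,:,::-1])
o=ctrl.get_obs();print(o["t"],o["eef_pos"],o["ft_force"],o["qpos"])
E
python3 look.py pics/c6.png
```

```text
2.9 [532.22136587 -90.33783403 163.3611946 ] [ 0.58212247 -0.42751628  0.57493166] [-1.68161291e-01  2.26303264e-01 -2.69579102e-01  1.07688626e+00
  4.04854259e-05  1.40261754e+00]
```

View pics/c6.png

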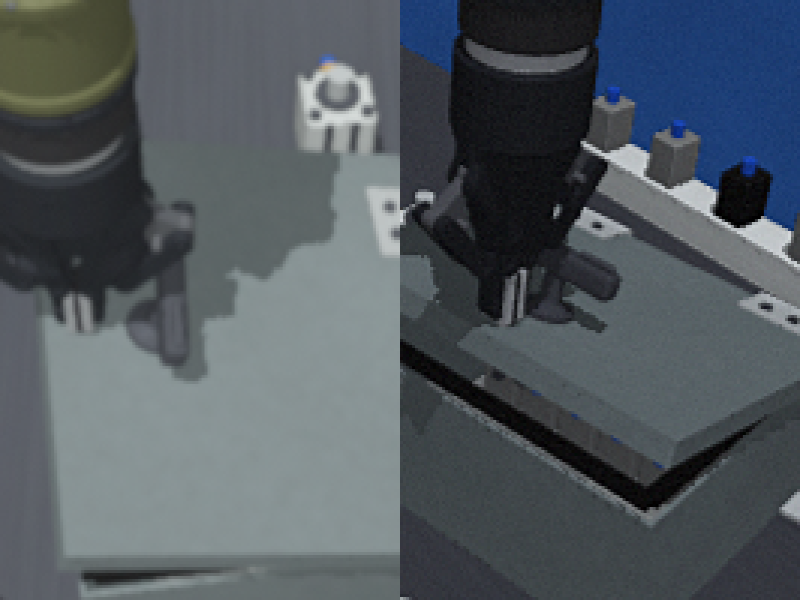

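The fingertips (80,330 left, 515,322 right) rest on the door's front part and the door follows them down. It is now at roughly 0.2 rad.

>>> drive_tool([
  [0,0,0,-0.1,0,0.6,0],
  [0,0,0,-0.1,0,0.6,0],
  [0,0,0,-0.1,0,0.5,0],
  [0,0,0,0,0,0.4,0],
  [0,0,0,0,0,0.4,0],
])

```text
t: 3.4
eef_pos: [529.9, -90.5, 139.3]
ee_rot: [-3.142, 0.0, -0.0]
ft_force: [0.3, -1.4, -1.0]
opening: -0.001
```

>>> drive_tool([
  [0,0,0,0,0,0.3,0],
  [0,0,0,0,0,0.3,0],
  [0,0,0,0,0,0.2,0],
  [0,0,0,0,0,0.2,0],
])

```text
t: 3.8
eef_pos: [530.1, -90.5, 129.6]
ee_rot: [3.142, -0.0, 0.0]
ft_force: [-0.5, 0.3, -0.1]
opening: 0.002
```

```bash
python3 look.py pics/c7.png
```

```text
3.9 [529.87425145 -90.45323234 129.45981545] [ 0.42038095 -0.03399589  0.07052473] [-1.69081157e-01  2.43988958e-01 -3.27863750e-01  9.99267611e-01
  6.03758484e-06  1.40168516e+00]
```

View pics/c7.png

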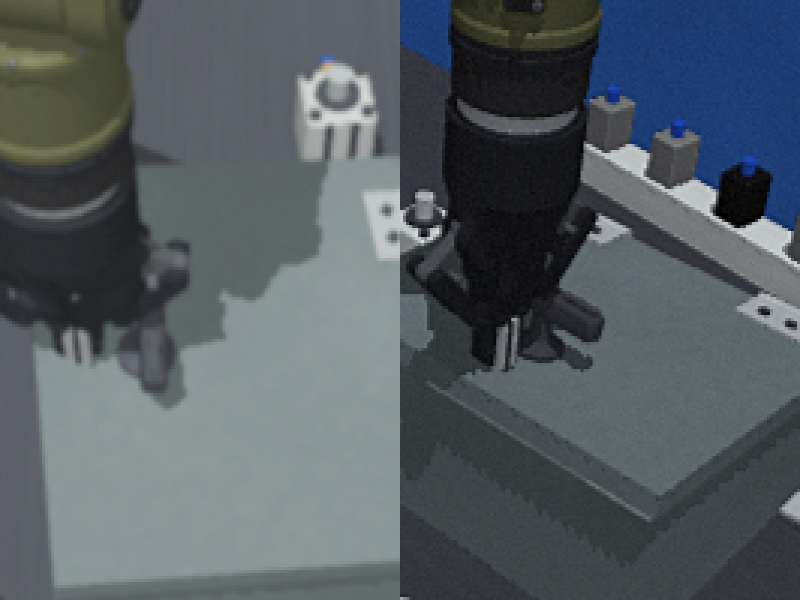

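Run:
```python
import pickle
from h import *
a,b=pickle.load(open("last.pkl","rb"))
k=400/133
print("tip",tri([(a,(270+80/k,190+362/3)),(b,(325+105/k,150+370/3))]))
print("handle",tri([(a,(270+153/k,190+350/3)),(b,(325+172/k,150+316/3))]))
psi=.147;X=np.array([np.cos(psi),np.sin(psi),0]);Y=np.array([-np.sin(psi),np.cos(psi),0])
for th in(.2,.12,.08,.04,.0):
  F=(729-242*np.cos(th)+3*np.sin(th))*X+(-168.5-133)*Y+np.array([0,0,121+242*np.sin(th)+3*np.cos(th)])
  p=proj(b,F);q=proj(a,F);print(th,400+(p[0]-325)*k,(p[1]-150)*3,"scene",(q[0]-270)*k,(q[1]-190)*3)
```

```text
tip (array([531.27669826, -97.23785152, 148.86726581]), [np.float64(0.5754393801894537), np.float64(0.5754393801893448)])
handle (array([ 573.30040382, -106.38666103,  177.50878048]), [np.float64(0.23934182393036826), np.float64(0.2393418239303137)])
0.2 670.7362192401616 461.06657747780065 scene 61.15173517488669 563.7860895182611
0.12 662.042918022932 490.29884566374744 scene 57.40977037925065 579.4416969769836
0.08 658.369770901209 504.22198386925913 scene 56.72126591594874 586.9780229374107
0.04 655.1469883883174 517.6459901080958 scene 56.794092900911245 594.3090548566158
0.0 652.3734096037776 530.5465852734487 scene 57.60705122911206 601.4277113788565
```

The door is nearly down: the front-right corner at (655,497) right means about 0.11 rad. By both views the fingertips sit about 19 mm above the reported TCP instead of 17 mm below it, so I'll go by force and sight.

>>> drive_tool([
  [0,0,0,0,0,0.3,0],
  [0,0,0,0,0,0.3,0],
  [0,0,0,0,0,0.2,0],
  [0,0,0,0,0,0.2,0],
  [0,0,0,0,0,0.2,0],
])

```text
t: 4.4
eef_pos: [530.0, -90.5, 117.5]
ee_rot: [-3.142, 0.0, -0.0]
ft_force: [0.5, -0.1, -0.1]
opening: -0.002
```

>>> drive_tool([
  [0,0,0,0,0,0.2,0],
  [0,0,0,0,0,0.1,0],
  [0,0,0,0,0,0.1,0],
  [0,0,0,0,0,0,0],
])

```text
t: 4.8
eef_pos: [529.9, -90.5, 113.6]
ee_rot: [-3.142, 0.0, -0.0]
ft_force: [0.6, 0.8, 0.4]
opening: 0.001
```

```bash
cat > st.py <<'E'
from cell import ctrl
import numpy as np,pickle
from h import *
np.set_printoptions(precision=2,suppress=True)
a=ctrl.snapshot("scene");b=ctrl.snapshot("side");o=ctrl.get_obs()
print(o["t"],o["eef_pos"],o["ft_force"],o["moment"],o["joint_torque"],o["qpos"][5],o["opening"])
psi=.147;X=np.array([np.cos(psi),np.sin(psi),0]);Y=np.array([-np.sin(psi),np.cos(psi),0])
def F(th,y,r=242):return (729-r*np.cos(th)+3*np.sin(th))*X+(-168.5+y)*Y+np.array([0,0,121+r*np.sin(th)+3*np.cos(th)])
# grey profile along the track of the front edge at y=-100, against th; step = edge
ths=np.arange(-.06,.2,.01)
print("th  ",ths)
for n,s,y in(("side",b,-100),("scene",a,-133)):
    g=s["pixels"].mean(2);v=[]
    for t in ths:
        p=proj(s,F(t,y)) if n=="side" else proj(s,F(t,y,150));i,j=int(round(p[1])),int(round(p[0]));v.append(g[i-0:i+1,j-2:j+3].mean())
    print(n,np.array(v).round(0))
E
python3 st.py
```

```text
4.9 [530.01 -90.5  113.73] [ 0.21 -0.67  0.41] [ 0.03 -0.08 -0.07] [ -0.   -47.71  31.33  -0.     0.    -0.  ] 1.4016848540606768 0.00045273525625782443
th   [-0.06 -0.05 -0.04 -0.03 -0.02 -0.01  0.    0.01  0.02  0.03  0.04  0.05
  0.06  0.07  0.08  0.09  0.1   0.11  0.12  0.13  0.14  0.15  0.16  0.17
  0.18  0.19]
side [ 59.  61.  64.  72.  72.  71.  68.  71.  69.  91. 100. 105. 104. 103.
 105. 104. 105. 105. 105. 106. 105. 105. 105. 105. 106. 106.]
scene [108. 108. 108. 119. 119. 119. 138. 138. 138. 148. 148. 149. 149. 149.
 149. 149. 149. 149. 149. 149. 149. 149. 149. 149. 149. 149.]
```

>>> drive_tool([
  [0,0,0,0,0,0.1,0],
  [0,0,0,0,0,0.1,0],
  [0,0,0,0,0,0,0],
])

```text
t: 5.2
eef_pos: [529.9, -90.5, 111.5]
ee_rot: [-3.142, 0.0, 0.0]
ft_force: [-0.4, 0.1, 0.7]
opening: 0.001
```

```bash
python3 st.py
```

```text
5.3 [529.95 -90.47 111.63] [ 0.07 -0.03 -0.28] [-0.03 -0.06  0.02] [  0.   -47.79  31.29  -0.     0.    -0.  ] 1.4016329593007486 -0.0033191985412668883
th   [-0.06 -0.05 -0.04 -0.03 -0.02 -0.01  0.    0.01  0.02  0.03  0.04  0.05
  0.06  0.07  0.08  0.09  0.1   0.11  0.12  0.13  0.14  0.15  0.16  0.17
  0.18  0.19]
side [ 59.  65.  70.  72.  70.  71.  67.  67.  78.  99. 106. 105. 103. 105.
 107. 105. 105. 105. 107. 107. 105. 105. 106. 106. 106. 107.]
scene [111. 111. 111. 127. 127. 127. 142. 142. 142. 149. 149. 149. 149. 149.
 149. 149. 149. 149. 149. 149. 149. 149. 149. 149. 149. 149.]
```

>>> drive_tool([
  [0,0,0,0,0,0.1,0],
  [0,0,0,0,0,0.1,0],
  [0,0,0,0,0,0,0],
])

```text
t: 5.6
eef_pos: [530.1, -90.5, 109.7]
ee_rot: [3.142, -0.0, 0.0]
ft_force: [0.2, -0.7, 0.7]
opening: 0.003
```

>>> drive_tool([
  [0,0,0,0,0,0.1,0],
  [0,0,0,0,0,0.1,0],
  [0,0,0,0,0,0,0],
])

```text
t: 5.9
eef_pos: [530.0, -90.5, 107.9]
ee_rot: [3.141, -0.0, -0.0]
ft_force: [-0.0, 0.7, 3.6]
opening: -0.002
```

```bash
python3 st.py
```

```text
6.0 [530.03 -90.54 107.95] [-1.79  0.29  6.08] [0.02 0.28 0.01] [  0.11 -45.59  30.28  -0.7    0.08  -0.  ] 1.4017180188592884 -0.0011536356204014814
th   [-0.06 -0.05 -0.04 -0.03 -0.02 -0.01  0.    0.01  0.02  0.03  0.04  0.05
  0.06  0.07  0.08  0.09  0.1   0.11  0.12  0.13  0.14  0.15  0.16  0.17
  0.18  0.19]
side [ 68.  70.  69.  68.  66.  67.  75.  86. 100. 106. 105. 104. 104. 105.
 106. 105. 105. 105. 106. 106. 105. 105. 105. 106. 107. 106.]
scene [118. 118. 118. 136. 136. 136. 148. 148. 148. 149. 149. 149. 149. 149.
 149. 149. 149. 149. 149. 149. 149. 149. 149. 149. 149. 149.]
```

The gasket is reached at about 6 N. Next I back off and flip the wrist so the half turn fits joint 6's range.

>>> drive_tool([
  [0,0,0,0,0,-0.5,0],
  [0,0,0,0,0,-2,0],
  [0,0,0,0,0,-4,0],
  [0,0,0,0,0,-4,3],
  [0,0,-8.5,0,0,0,8],
])

```text
t: 6.5
eef_pos: [533.4, -91.0, 218.5]
ee_rot: [3.139, -0.008, 0.151]
ft_force: [1.2, -1.0, 0.8]
opening: 0.329
```

>>> drive_tool([
  [0,0,-8.5,0,0,0,8],
  [0,0,-8.5,0,0,0,8],
  [0,0,-8.5,0,0,0,8],
  [0,0,-8.5,0,0,0,8],
  [0,0,-8.5,0,0,0,8],
])

```text
t: 7.0
eef_pos: [529.9, -90.5, 212.7]
ee_rot: [-3.141, 0.0, 0.896]
ft_force: [0.6, -0.2, -0.4]
opening: 0.942
```

>>> drive_tool([
  [0,0,-8.5,0,0,0,8],
  [0,0,-8.5,0,0,0,8],
  [0,0,-8.5,0,0,0,8],
  [0,0,-8.5,0,0,0,8],
  [0,0,-8.5,0,0,0,8],
])

```text
t: 7.5
eef_pos: [530.0, -90.5, 212.6]
ee_rot: [-3.141, -0.0, 1.638]
ft_force: [-0.2, -0.1, 0.4]
opening: 0.938
```

>>> drive_tool([
  [0,0,-8.5,0,0,0,8],
  [0,0,-8.5,0,0,0,8],
  [0,0,-8.5,0,0,0,8],
  [0,0,-8.5,0,0,0,8],
  [0,0,-8.5,0,0,0,8],
])

```text
t: 8.0
eef_pos: [529.9, -90.4, 212.6]
ee_rot: [-3.142, -0.0, 2.38]
ft_force: [0.8, -0.2, -0.6]
opening: 0.94
```

>>> drive_tool([
  [0,0,-8.5,0,0,0,8],
  [0,0,-8.5,0,0,0,8],
  [0,0,-8.5,0,0,0,8],
  [0,0,-8.5,0,0,0,8],
  [0,0,-8.5,0,0,0,8],
])

```text
t: 8.5
eef_pos: [530.0, -90.5, 212.6]
ee_rot: [3.141, -0.0, 3.122]
ft_force: [-0.0, -0.0, -0.2]
opening: 0.936
```

```bash
python3 st.py
python3 - <<'E'
from cell import ctrl
import cv2,pickle
s=ctrl.snapshot("wrist");pickle.dump(s,open("w.pkl","wb"));cv2.imwrite("pics/w1.png",s["pixels"][:,:,::-1]);print(ctrl.get_obs()["ee_rot"])
E
```

```text
8.6 [529.96 -90.48 212.62] [-0.96 -0.43 -0.15] [-0.   -0.02 -0.04] [  0.   -46.36  33.81   0.     0.    -1.04] -1.7141470881021101 0.9437548276729582
th   [-0.06 -0.05 -0.04 -0.03 -0.02 -0.01  0.    0.01  0.02  0.03  0.04  0.05
  0.06  0.07  0.08  0.09  0.1   0.11  0.12  0.13  0.14  0.15  0.16  0.17
  0.18  0.19]
side [ 65.  69.  70.  68.  66.  68.  72.  84.  96. 107. 106. 105. 106. 105.
 105. 105. 105. 105. 105. 106. 105. 105. 103. 107. 107. 103.]
scene [115. 115. 115. 133. 133. 133. 145. 145. 145. 148. 148. 148. 148. 148.
 148. 148. 148. 148. 148. 148. 147. 148. 148. 148. 148. 148.]
[ 3.14153298e+00 -1.22897566e-04  3.11226813e+00]
```

View pics/w1.png

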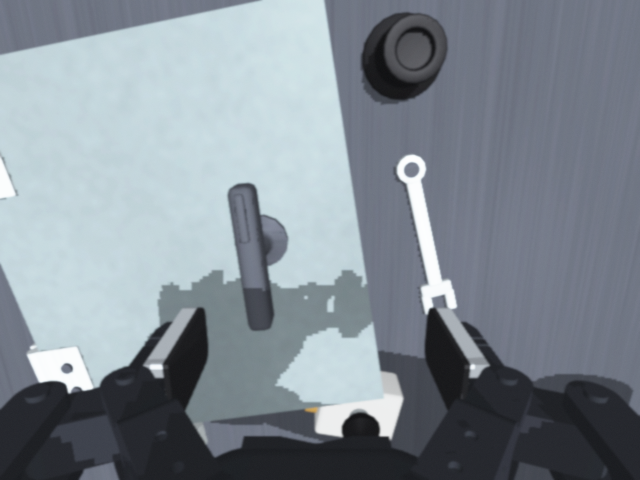

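The door stays on the gasket. The wrist view shows the bar from (242,186) to (260,328), with the door's right front corner at (326,0) and left front corner at (382,399).

Run:
```python
import pickle
from h import *
s=pickle.load(open("w.pkl","rb"))
R=np.array(s["R"]);print("cam",-R.T@np.array(s["t"]),R[2])
for z in(170,176):
  p,q=plane(s,(242,186),z),plane(s,(260,328),z);c=(p+q)/2;v=p-q
  print(z,p,q,"centre",c,"len",np.linalg.norm(v),"bar angle",np.arctan2(v[0],-v[1]))
print("front edge",[plane(s,x,134) for x in((326,0),(382,399))])
for p in((411,168),(437,298)):print("spanner",plane(s,p,4))
a=pickle.load(open("s0.pkl","rb"))["scene"]
for p in((254,357),(246,298)):print("spanner scene",plane(a,p,4))
```

```text
cam [ 528.79288029 -166.74722859  377.92146344] [ 0.00759773  0.29594918 -0.95517347]
170 [ 567.95070876 -131.68454422  170.        ] [564.10632671 -49.07994219 170.        ] centre [566.02851774 -90.3822432  170.        ] len 82.69401156545915 bar angle 0.04650600576783031
176 [ 566.82072936 -132.69634984  176.        ] [563.08728483 -52.47547292 176.        ] centre [564.9540071  -92.58591138 176.        ] len 80.30770636548482 bar angle 0.04650600576783104
front edge [array([ 522.03081459, -224.15171718,  134.        ]), array([486.32967543,  30.79296276, 134.        ])]
spanner [ 442.93057263 -116.37325633    4.        ]
spanner [410.82297929  15.26778491   4.        ]
spanner scene [ 443.02772712 -116.24665328    4.        ]
spanner scene [412.94009321  11.96403611   4.        ]
```

Run:
```python
import pickle
from h import *
s=pickle.load(open("w.pkl","rb"));print(s["fx"])
for p,q in(((207,309),(427,309)),((193,372),(448,372))):
  for z in(250,240,230,220,210,200):
    print(z,plane(s,p,z),plane(s,q,z),plane(s,q,z)[0]-plane(s,p,z)[0])
```

```text
404.93516534007296
250 [ 568.54918932 -102.27545696  250.        ] [ 491.66235996 -100.34041551  250.        ] -76.88682936090447
240 [571.65705785 -97.23550746 240.        ] [488.75975712 -95.14919808 240.        ] -82.89730073086872
230 [574.76492638 -92.19555795 230.        ] [485.85715428 -89.95798065 230.        ] -88.9077721008328
220 [577.87279491 -87.15560845 220.        ] [482.95455144 -84.76676322 220.        ] -94.91824347079705
210 [580.98066343 -82.11565895 210.        ] [480.05194859 -79.57554579 210.        ] -100.92871484076124
200 [584.08853196 -77.07570944 200.        ] [477.14934575 -74.38432836 200.        ] -106.93918621072544
250 [576.39893854 -76.78114902 250.        ] [482.49384887 -74.42034923 250.        ] -93.90508966934169
240 [580.12044524 -69.74823389 240.        ] [478.87451634 -67.20288338 240.        ] -101.24592889555242
230 [583.84195193 -62.71531876 230.        ] [475.25518381 -59.98541754 230.        ] -108.5867681217631
220 [587.56345862 -55.68240363 220.        ] [471.63585128 -52.76795169 220.        ] -115.92760734797383
210 [591.28496532 -48.6494885  210.        ] [468.01651874 -45.55048584 210.        ] -123.26844657418468
200 [595.00647201 -41.61657336 200.        ] [464.39718621 -38.33301999 200.        ] -130.60928580039536
```

By the wrist view too, the tips are about 33 mm above the TCP when open, so about 20–22 mm when shut. The bar is at (566,-90), about 168 high. Pads on the bar means TCP z of about 126.

>>> drive_tool([
  [0,0,-4.4,0,0,0,6],
  [0,0,0,-1.8,-0.1,0,6],
  [0,0,0,-1.8,-0.1,1,5],
  [0,0,0,0,0,2,5],
  [0,0,0,0,0,0,5],
])

```text
t: 9.15
eef_pos: [564.5, -90.4, 180.1]
ee_rot: [3.141, -0.004, -3.094]
ft_force: [-1.4, -0.8, -0.8]
opening: 0.587
```

Run:
```python
from cell import ctrl
import cv2,pickle
s=ctrl.snapshot("wrist");pickle.dump(s,open("w.pkl","wb"));cv2.imwrite("pics/w2.png",s["pixels"][:,:,::-1]);o=ctrl.get_obs();print(o["ee_rot"],o["eef_pos"],o["opening"])
```

```text
[ 3.14092277 -0.00322969 -3.09331117] [564.81837401 -90.44621733 181.43709319] 0.5850337349337856
```

View pics/w2.png

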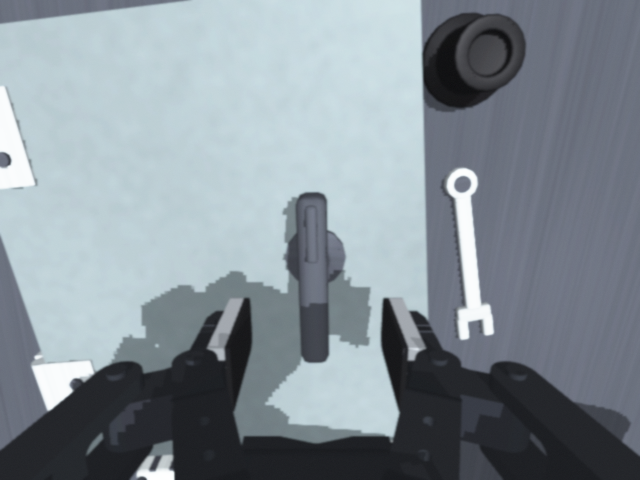

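The bar is upright at column 314, midway between the fingers (252 and 383).

Run:
```python
import pickle
from h import *
s=pickle.load(open("w.pkl","rb"))
for z in(160,168,176):print(z,plane(s,(312,194),z),plane(s,(315,360),z),(plane(s,(312,194),z)+plane(s,(315,360),z))/2)
print("neck base",plane(s,(316,256),134))
for z in(205,213,220):print(z,plane(s,(251,299),z),plane(s,(383,299),z))
```

```text
160 [ 568.97764299 -130.66008939  160.        ] [563.36282496 -41.97936025 160.        ] [566.17023397 -86.31972482 160.        ]
168 [ 569.00646319 -132.21502781  168.        ] [563.63402511 -47.36246041 168.        ] [566.32024415 -89.78874411 168.        ]
176 [ 569.03528338 -133.76996622  176.        ] [563.90522527 -52.74556056 176.        ] [566.47025432 -93.25776339 176.        ]
neck base [565.09289755 -90.96965537 134.        ]
205 [590.47590594 -97.91325989 205.        ] [ 540.29327925 -100.23800954  205.        ]
213 [ 589.28832269 -101.83379215  213.        ] [ 541.9666771  -104.02600461  213.        ]
220 [ 588.24918735 -105.26425789  220.        ] [ 543.43090021 -107.34050029  220.        ]
```

>>> drive_tool([
  [0,0,0,0,0,2,5],
  [0,0,0,0,0,1.5,4],
  [0,0,0,0,0,1,3.5],
  [0,0,0,0,0,0.8,3.5],
  [0,0,0,0,0,0,3.5],
])

```text
t: 9.7
eef_pos: [565.5, -90.6, 129.2]
ee_rot: [3.141, -0.001, -3.092]
ft_force: [0.6, -1.2, -0.1]
opening: 0.412
```

>>> drive_tool([
  [0,0,0,0,0,0,2],
  [0,0,0,0,0,0,0],
  [0,0,0,0,0,0,0],
  [0,0,0,0,0,0,0],
  [0,0,0,0,0,0,0],
])

```text
t: 10.2
eef_pos: [565.9, -90.8, 130.4]
ee_rot: [-3.141, 0.0, -3.091]
ft_force: [-2.9, -0.4, 6.0]
opening: 0.148
```

```bash
python3 st.py|head -1
```

```text
10.3 [565.91 -90.77 130.42] [-3.91  0.36  5.54] [-0.05  1.1   0.11] [  0.28 -49.03  32.15  -1.87   0.26   0.09] -1.7803032890067825 0.14771593504437097
```

Gripped. Now I lean on it.

>>> drive_tool([
  [0,0,0,0,0,0.1,0],
  [0,0,0,0,0,0.1,0],
  [0,0,0,0,0,0.1,0],
  [0,0,0,0,0,0,0],
])

```text
t: 10.7
eef_pos: [565.7, -90.8, 128.3]
ee_rot: [-3.141, 0.0, -3.091]
ft_force: [-7.1, 0.1, 13.4]
opening: 0.147
```

```bash
python3 st.py
```

```text
10.8 [565.64 -90.87 128.28] [-7.25 -0.11 12.09] [0.02 1.58 0.11] [  0.58 -45.37  31.45  -3.34   0.35   0.1 ] -1.7802668453068835 0.1465825423385051
th   [-0.06 -0.05 -0.04 -0.03 -0.02 -0.01  0.    0.01  0.02  0.03  0.04  0.05
  0.06  0.07  0.08  0.09  0.1   0.11  0.12  0.13  0.14  0.15  0.16  0.17
  0.18  0.19]
side [ 70.  69.  67.  68.  63.  79.  94. 104. 107. 105. 106. 106. 105. 105.
 106. 105. 108. 107. 105. 105. 106. 105. 107. 107. 106. 106.]
scene [126. 126. 126. 142. 142. 142. 149. 149. 149. 150. 150. 149. 149. 149.
 149. 149. 150. 150. 150. 149. 150. 150. 150. 150. 150. 150.]
```

>>> drive_tool([
  [0,0,0,0.05,0,0.1,0],
  [0,0,5,0,0,0,0],
  [0,0,5,0,0,0,0],
  [0,0,5,0,0,0,0],
  [0,0,0,0,0,0,0],
])

```text
t: 11.3
eef_pos: [565.2, -90.9, 127.8]
ee_rot: [-3.141, 0.001, 2.928]
ft_force: [-8.0, -0.0, 16.6]
opening: 0.145
```

```bash
python3 st.py|head -1
```

```text
11.4 [565.18 -90.91 127.77] [-8.69  0.66 16.3 ] [ 0.08  1.86 -0.11] [  0.68 -43.48  30.88  -3.95   0.36  -0.08] -1.5181984034288323 0.14816928135699553
```

>>> drive_tool([
  [0,0,4,0,0,0,0],
  [0,0,4,0,0,0,0],
  [0,0,4,0,0,0,0],
  [0,0,0,0,0,0,0],
])

```text
t: 11.8
eef_pos: [564.8, -90.8, 127.8]
ee_rot: [-3.141, 0.0, 2.719]
ft_force: [-9.9, 0.2, 16.7]
opening: 0.15
```

```bash
python3 st.py|head -1
```

```text
11.9 [564.81 -90.88 127.77] [-9.85  1.37 17.11] [ 0.05  2.01 -0.12] [  0.57 -43.1   31.15  -4.4    0.39  -0.08] -1.308741969166581 0.14743035125729065
```

The catch has passed 0.4 with only friction torque, so it is under the lip.

>>> drive_tool([
  [0,0,7,0,0,0,0],
  [0,0,7,0,0,0,0],
  [0,0,7,0,0,0,0],
  [0,0,7,0,0,0,0],
  [0,0,7,0,0,0,0],
])

```text
t: 12.4
eef_pos: [564.0, -90.4, 127.7]
ee_rot: [-3.14, -0.001, 2.105]
ft_force: [-11.6, 3.4, 19.0]
opening: 0.148
```

```bash
python3 st.py|head -1
```

```text
12.5 [564.02 -90.37 127.62] [-12.01   1.38  18.73] [ 0.18  2.56 -0.1 ] [ -0.33 -42.61  32.01  -5.47   0.17   0.58] -0.6954356461807734 0.14801531825239567
```

>>> drive_tool([
  [0,0,0,0.05,-0.09,0,0],
  [0,0,7,0,0,0,0],
  [0,0,7,0,0,0,0],
  [0,0,7,0,0,0,0],
  [0,0,7,0,0,0,0],
])

```text
t: 13.0
eef_pos: [563.6, -89.7, 127.6]
ee_rot: [-3.141, -0.001, 1.617]
ft_force: [-9.5, 5.7, 15.9]
opening: 0.151
```

```bash
python3 st.py|head -1
```

```text
13.1 [563.79 -89.5  127.48] [-10.     4.85  16.64] [ 0.75  2.07 -0.07] [ -1.77 -43.71  31.64  -4.52  -0.7    0.61] -0.20727211236870885 0.14891377256078517
```

>>> drive_tool([
  [0,0,7,0,0,0,0],
  [0,0,7,0,0,0,0],
  [0,0,7,0,0,0,0],
  [0,0,7,0,0,0,0],
  [0,0,7,0,0,0,0],
])

```text
t: 13.6
eef_pos: [563.9, -88.7, 127.5]
ee_rot: [-3.14, -0.003, 1.007]
ft_force: [-8.4, 7.7, 14.9]
opening: 0.15
```

```bash
python3 st.py|head -1
```

```text
13.7 [563.88 -88.71 127.46] [-8.44  8.   15.94] [ 1.17  2.02 -0.09] [ -3.44 -43.93  31.59  -4.46  -1.52   0.59] 0.40370681107336753 0.15340914254773785
```

>>> drive_tool([
  [0,0,7,0,0,0,0],
  [0,0,7,0,0,0,0],
  [0,0,7,0,0,0,0],
  [0,0,7,0,0,0,0],
  [0,0,0,0,0,0,0],
])

```text
t: 14.2
eef_pos: [564.2, -88.2, 126.8]
ee_rot: [-3.138, -0.002, 0.521]
ft_force: [-5.4, 9.0, 11.9]
opening: 0.15
```

```bash
python3 st.py
```

```text
14.3 [564.15 -88.17 126.81] [-5.23  9.09 10.48] [ 1.48  1.52 -0.13] [ -4.36 -46.64  32.17  -3.31  -2.07  -0.09] 0.8901039608869058 0.14971136380877814
th   [-0.06 -0.05 -0.04 -0.03 -0.02 -0.01  0.    0.01  0.02  0.03  0.04  0.05
  0.06  0.07  0.08  0.09  0.1   0.11  0.12  0.13  0.14  0.15  0.16  0.17
  0.18  0.19]
side [ 69.  67.  65.  65.  68.  91. 102. 106. 106. 106. 106. 106. 105. 105.
 105. 108. 107. 107. 105. 106. 105. 105. 109. 105. 106. 105.]
scene [131. 131. 131. 145. 145. 145. 149. 149. 149. 150. 150. 150. 150. 150.
 149. 149. 149. 149. 149. 150. 150. 150. 150. 150. 150. 150.]
```

>>> drive_tool([
  [0,0,0,0.05,-0.09,0,0],
  [0,0,6,0,0,0,0],
  [0,0,6,0,0,0,0],
  [0,0,6,0,0,0,0],
  [0,0,0,0,0,0,0],
])

```text
t: 14.8
eef_pos: [564.4, -87.9, 126.4]
ee_rot: [-3.139, -0.001, 0.206]
ft_force: [-3.0, 6.2, 6.7]
opening: 0.15
```

```bash
python3 st.py|head -1
```

```text
14.9 [564.44 -87.94 126.38] [-3.47  5.98  4.16] [ 0.99  0.97 -0.15] [ -2.97 -48.78  32.3   -2.13  -1.4   -0.11] 1.206037332459159 0.14788250103313655
```

>>> drive_tool([
  [0,0,3,0,0,0,0],
  [0,0,2,0,0,0,0],
  [0,0,2,0,0,0,0],
  [0,0,0,0,0,0,0],
])

```text
t: 15.3
eef_pos: [564.6, -87.9, 126.3]
ee_rot: [-3.139, -0.001, 0.089]
ft_force: [-3.6, 5.5, 5.0]
opening: 0.147
```

```bash
python3 st.py
```

```text
15.4 [564.6  -87.85 126.29] [-2.45  5.12  5.37] [1.06 0.84 1.54] [ -4.   -49.15  32.3   -1.82  -1.32   1.52] 1.3247439059127946 0.14832168427298278
th   [-0.06 -0.05 -0.04 -0.03 -0.02 -0.01  0.    0.01  0.02  0.03  0.04  0.05
  0.06  0.07  0.08  0.09  0.1   0.11  0.12  0.13  0.14  0.15  0.16  0.17
  0.18  0.19]
side [ 67.  66.  66.  68.  70.  93. 106. 107. 106. 106. 105. 106. 106. 105.
 106. 107. 108. 106. 106. 106. 106. 107. 107. 107. 106. 106.]
scene [133. 133. 133. 147. 147. 147. 150. 150. 150. 150. 150. 149. 149. 149.
 150. 150. 150. 150. 150. 150. 150. 150. 150. 150. 150. 150.]
```

The moment about z jumped to 1.5 N m, so that is the stop. I ease the twist a little, open and rise straight up.

>>> drive_tool([
  [0,0,-1,0,0,0,0],
  [0,0,0,0,0,0,2],
  [0,0,0,0,0,0,3.5],
  [0,0,0,0,0,0,5],
  [0,0,0,0,0,0,5],
])

```text
t: 15.9
eef_pos: [564.7, -89.9, 125.7]
ee_rot: [3.141, -0.0, 0.102]
ft_force: [-0.2, -0.2, -1.2]
opening: 0.583
```

>>> drive_tool([
  [0,0,0,0,0,-1,5],
  [0,0,0,0,0,-3,5],
  [0,0,0,0,0,-4,5],
  [0,0,0,0,0,-4,5],
  [0,0,0,0,0,0,5],
])

```text
t: 16.4
eef_pos: [567.9, -90.3, 252.6]
ee_rot: [3.139, -0.01, 0.103]
ft_force: [1.3, 0.0, 0.8]
opening: 0.586
```

```bash
python3 st.py
python3 - <<'E'
from cell import ctrl
import cv2,pickle
s=ctrl.snapshot("wrist");pickle.dump(s,open("w.pkl","wb"));cv2.imwrite("pics/w3.png",s["pixels"][:,:,::-1]);o=ctrl.get_obs();print(o["ee_rot"],o["dq"])
E
```

```text
16.5 [565.49 -89.95 247.42] [0.69 0.21 0.28] [ 0.02 -0.05 -0.02] [  0.   -52.23  36.13   0.13   0.     0.  ] 1.310358509730596 0.589392563939697
th   [-0.06 -0.05 -0.04 -0.03 -0.02 -0.01  0.    0.01  0.02  0.03  0.04  0.05
  0.06  0.07  0.08  0.09  0.1   0.11  0.12  0.13  0.14  0.15  0.16  0.17
  0.18  0.19]
side [ 68.  68.  66.  65.  69.  94. 105. 107. 106. 105. 105. 107. 106. 106.
 107. 107. 108. 107. 107. 106. 106. 106. 107. 106. 106. 106.]
scene [131. 131. 131. 145. 145. 145. 148. 148. 148. 148. 148. 148. 148. 148.
 148. 148. 148. 148. 148. 148. 148. 148. 148. 148. 149. 149.]
[ 3.14140600e+00 -4.81701440e-04  1.02788614e-01] [ 0.00015229  0.01832565 -0.0335082  -0.00481324 -0.00058987 -0.00146415]
```

View pics/w3.png

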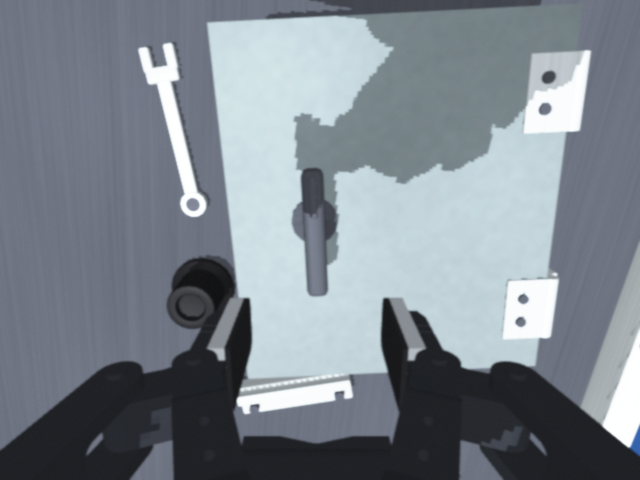

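The bar runs from (312,170) to (317,295), the door's front edge from (209,22) to (247,378). I'll check the angle between them.

Run:
```python
import pickle
from h import *
s=pickle.load(open("w.pkl","rb"))
def ang(p,q,z):
  v=plane(s,q,z)-plane(s,p,z);return np.arctan2(v[0],-v[1])
b=ang((312,170),(317,295),168);f=ang((209,22),(247,378),124);print(b,f,"latch ~",np.pi+f-b)
for p in((192,205),(160,70)):print("spanner",plane(s,p,4))
```

```text
0.14054596545767495 0.14348490486229074 latch ~ 3.144531592994409
spanner [ 441.78380334 -118.88166093    4.        ]
spanner [410.44962482   7.41220884   4.        ]
```

>>> drive_tool([
  [0,0,0,0,0,0,5],
  [0,0,0,0,0,0,5],
  [0,0,0,0,0,0,5],
])

```text
t: 16.85
eef_pos: [563.9, -89.6, 244.7]
ee_rot: [-3.141, 0.002, 0.103]
ft_force: [-0.6, 0.2, 0.5]
opening: 0.584
```

```bash
python3 -c "
from cell import ctrl
o=ctrl.get_obs();print(o['t'],o['ft_force'],abs(o['dq']).max());print(ctrl.sign_off())"
```

```text
16.85 [-0.61198873  0.16204144  0.46863382] 0.006749086579460875
the job is handed in; nothing more can be done
None
```

I closed the valve box door, turned the latch to its stop, and handed the job in at 16.85 s; no verdict is reported. I pushed the door down slowly with shut fingers until the gasket pushed back. Then I gripped the T-handle, leaned on it with about 12–19 N, turned it clockwise to the stop, let go and rose clear.

**Last checks**
- **Latch:** the moment about the handle axis jumped to 1.5 N m at the stop. After release, the wrist picture put the handle at about 3.14 rad.
- **Door:** the front edge in the side view had dropped by about 0.03 rad from the free-gasket position and did not rise after release. That puts the door at roughly 0.01 rad or less, but the estimate is only good to about 0.005–0.01 rad, so it can't confirm the 0.0095 limit by itself. That it is drawn tight rests mainly on the latch being home.
- **Robot:** force is at noise level, so it touches nothing.
- **Bystanders:** the spanner measured within a few mm of where it started, apart from about 5–8 mm at its open end, where I picked the point less exactly. I did not measure the others, but nothing came near them.

**Disagreements**
- **Fingertips:** by the cameras and by contact, they sat about 20 mm above the reported TCP when shut (33 mm when open), not 17 mm ahead of it. I set heights by sight and force instead.
- **Hinge friction:** the force reading did not show it while the door swung; it responded only at the gasket.
- **Pictures:** I viewed 12, two over the budget of 10.

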